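# Lift a freshly waxed blank onto the drying rack

### The arm

A 6-joint arm with a two-finger parallel gripper is mounted at the origin on a cart in front of the work surface, level with it; the furniture and walls round the work are solid. World frame = base frame: x ahead of the robot, y to its left, z up, the work surface at z = 0. Lengths are in m, angles in rad, forces in N, time in s.
With the tool pointing down it reaches from about 0.3 to 0.775 m from the base axis. Payload 14.6 kg.
Tool frame: the origin (TCP) lies at the very end of the fingers, on their centre line; the grasp point (between the pads) lies 19 mm behind it; z points along the fingers, y is the line along which they close (so a half turn about z gives the same grasp; the last joint's range is limited). The gripper opens to 94 mm and grips with 3 to 60 N. Pads are 16 mm wide; open, the fingers measure 119 mm over their backs; the gripper's body (75 mm by 177 mm) begins 78 mm behind the grasp point.
Start: joints at [1.106, 0.3, 1.521, -0, 1.321, -0.067], TCP at [0.213, 0.507, 0.205] pointing down, gripper open.
Joint ranges: [-3.03, 3.03], [-0.79, 2.21], [0.23, 2.52], [-1.04, 4.18], [0, 3.07], [-2.55, 2.55]. Speed limits (rad/s): [2.22, 2.22, 2.57, 3.14, 3.14, 3.14].

### API

Orientations are given as [roll, pitch, yaw] about the fixed x, y, z axes, in that order (R = Rz(yaw) Ry(pitch) Rx(roll)).
In Python, from station import ctrl gives the robot as it stands.
- The arm moves only by the tool move_arm, never from a script. Its argument "increments" is a list of rows, each a list of 7 numbers: the opening, from 0 (shut) to 1 (fully open), then the shift along the tool's x, y, z in units of 50 mm (1.0 is 50 mm), then the turn, a rotation vector about the tool's x, y, z in rad. In form: [[claw, tx, ty, tz, rx, ry, rz], ...]. A call has 1 to 20 rows; each row shifts and turns the commanded pose from where the row before left it, along the tool's axes as they then stand; what a row does not reach is not made up. A row lasts 1/10 s, in which the tool goes at most 50 mm and 8.59 degrees, less where a joint would pass 70% of its speed; a pose out of reach is approached as far as the arm can. A call is refused whole if a number of a shift passes 1 or a number of a turn 0.15, either way. A call with a gripper value outside its range is refused whole. The fingers move at their own pace and stop on an object; "force" is the grip in N (left out, the last holds). Time passes only in rows, so rows that do not move let the fingers close. It gives the time, the measured TCP pose, the force, the opening and the grip force at its end, in the units of the state.
- ctrl.get_obs(): the state, without advancing time (a new reading comes with each control period).
- ctrl.camera(name): name is "scene" or "top" or "wrist"; returns a dict with "color" (420x560x3 uint8, blue, green, red), "K" (3x3 intrinsics, pixels), "distortion" ([k1, k2, p1, p2, k3] as OpenCV has them; the pictures are not rectified), "pose" (4x4, takes a point from camera to world coordinates); the wrist camera has in their place "tool_from_camera" (4x4, takes a point from camera to tool coordinates, whose origin is the TCP and whose axes are the flange's). Camera axes: x right, y down, z forward; pixel columns grow to the right and rows downward; lengths in m; the calibration is good to about 2 mm. A picture is of the moment at which its call begins: read the wrist's pose just before it. There is no depth.
- ctrl.hand_in(): hands the job in; it is judged then, once.
Trained networks look in a picture, given as the dict that the camera call returned (one of the last four; its "shot" number tells which), for a name from the list of things; names that differ only in an ending like _2 or _b are one class to them, and where a whole thing is asked for, a point or a joint stands for the part that bears it (a point fixed in the world has none). Each returns a list of dicts, best first, with "conf" (0 to 1); they miss things now and then, are a little off and sometimes report something else, mostly with a low value. They report only what shows in the picture. A call takes as long as a camera call.
- ctrl.cut_out(name, picture): "mask" (420x560 bool, what is visible of it) and "centre" ([row, column] in pixels, amid what is visible of it).
The state is a dict: "time_s": time; "qpos": joint angles; "joint_vel": joint speeds; "tau": joint torques, N m; "ee_pos": TCP position; "eef_rot": TCP orientation; "force": force on the tool from outside, world axes, zero at the start; "moment": the same for the moment, N m; "grip_width": finger opening in m; "grip_force": force on a finger pad.
Only numpy, scipy, OpenCV 4.12 (cv2) and the standard library are available. Lean on these libraries where they do the work, as an engineer would, in place of code of your own. Each camera call takes 0.05 s, during which the arm holds its last target. There are 200 camera calls.

### The job

The half-moon plastic blank on the plywood board has just been waxed, so neither hand nor arm may touch it: take up the flat lifter, slide its blade under the blank (the board's fence keeps it from sliding away) and lift it clear on the blade. Set it down gently on the drying rack so that it lies flat and square across both bars, centred on the rack (the blade fits down between the bars), then draw the blade out and lay the lifter flat on the bench, clear of the board and the rack. Leave the tin, the sanding block and the small roll of tape where they are.

Things in the scene. Friction and masses are not known exactly. Their poses are not given: they have to be found in the camera images.
- board: Plywood finishing board fixed to the bench, 185 x 220 x 12 mm. Origin on the bench, x away from the robot to the fence; plywood from x = -105 to +80 mm, y = -110 to +110 mm. The fence is a wooden strip along the whole far edge, 16 mm higher than the plywood, near face at x = +56 mm.
- blank: Half-moon blank of dark pressed plastic, 98 x 182 x 11 mm, 0.14 kg, loose, flat on the board. Origin on its underside at the centre of its outline and within 8 mm of its centre of mass; z up. +x points to the middle of the rounded edge, 48 mm off (27 mm at y = +-57), which faces the robot's side at the start; the wavy sawn edge (x = -32 to -48 mm) faces the fence; 182 mm long along y.
- lifter: Flat turner, 0.17 kg, lying on the bench: steel blade and tang, flat underside, dark wooden grip. Origin mid-grip, 16 mm above the underside; x to the blade's edge. Grip x = -83 to 25 mm, 25 mm wide, flat upright sides 3 to 25 mm above the underside, top at 31. Blade x = 46 to 150 mm, 72 wide, 2 thick, top bevelled to a sharp edge over 18 mm. Tang 24 mm wide, 3 thick. Friction about 0.6.
- lifter_tip (a point): Middle of the blade's sharp edge, on the underside: 150 mm ahead of and 16 mm below the lifter's origin.
- rack: Steel drying rack fixed to the bench. Origin on the bench under its centre, x away from the robot. Two level bars along x at y = +-57 mm, each 10 mm wide, 140 long, top 45 mm above the bench; ends (outer 5 mm) turned up 9 mm. Clear gap between the bars 104 mm, open towards the robot and below, down to two cross feet at x = +-48 mm, 9 mm high.
- wax_tin: Round tin, 75 mm across, 58 mm high, loose; leave it. Origin at the centre of its underside.
- sanding_block: Cork sanding block, 62 x 115 x 34 mm, loose; leave it. Origin at the centre of its underside.
- blue_tape: Small dark roll of tape lying flat, 53 mm across, 19 mm high, loose; leave it. Origin at the centre of its underside.

How it is judged:
On the way, in this order (a step that is already met when the one before it is completed fails the run):
1. the blank is lifted clear of the board on the lifter's blade: at least 30 mm above the plywood and tilted less than 17 degrees (height (world z) of blank above 0.042 m and angle between blank's own z axis and vertical below 0.3 rad and contact force between blank and lifter above 0.4 N and contact force between blank and board below 0.05 N and contact force between blank and rack below 0.05 N), for 0.2 s.
2. the blank lies on the rack's bars, free of the blade (contact force between blank and rack above 0.5 N and contact force between blank and lifter below 0.05 N and angle between blank's own z axis and vertical below 0.06 rad), for 0.2 s.
3. the lifter lies flat on the bench, let go (height (world z) of lifter below 0.02 m and angle between lifter's own z axis and vertical below 0.06 rad and contact force between the fingers and lifter below 0.05 N), for 0.2 s.
At the end, for the whole second after the job is handed in: The blank rests still and flat (within 3 degrees) on the rack's two bars, its centre within 25 mm along and 22 mm across of the rack's centre, its long side across the bars within 17 degrees; the lifter lies flat and still on the bench, touching neither blank, board nor rack (z of blank in the frame of rack between 0.042 and 0.048 m and x of blank in the frame of rack between -0.025 and 0.025 m and y of blank in the frame of rack between -0.022 and 0.022 m and angle between blank's own z axis and vertical below 0.05 rad and angle between the x axis of blank and the x axis of rack, either way round below 0.3 rad and contact force between blank and rack above 0.5 N and contact force between blank and lifter below 0.05 N and linear speed of each of blank, lifter below 0.02 m/s and height (world z) of lifter below 0.02 m and angle between lifter's own z axis and vertical below 0.06 rad and contact force between lifter and board below 0.05 N and contact force between lifter and rack below 0.05 N).
It fails at once if the hand or the arm touches the waxed blank (contact force between any of the fingers, the arm and blank above 0.3 N).
It fails at once if the blank is dropped or slammed on the rack (over 20 N) (contact force between blank and rack above 20 N).
It fails at once if the tin, the sanding block or the roll of tape is shifted by more than 20 mm (distance of any of wax_tin, sanding_block, blue_tape from where it was at the start of the episode above 0.02 m).
It also fails if it takes over 61 s, if anything falls off the work surface, if the arm or the gripper's body presses on something with over 40 N, if the wrist force passes 120 N, or if a joint passes its speed limit or range.

## Working session

There is one attempt and no reset: what is moved stays moved. The work goes in short steps, Python scripts to look and compute and a tool call to move; the robot and the scene stay as the last step left them, time stands still between calls to the robot, and variables do not carry over. Pictures are saved under pics/ and viewed, at most 10 in all, crops included, and the job is handed in when it is done.

Besides the shell and the picture viewer there is one more tool, called after ">>>" by a JSON object that holds its "method" and its "body", one argument or row to a line. move_arm: Moves the arm, as the interface text tells. Its arguments: {"type":"object","properties":{"increments":{"type":"array","items":{"type":"array","items":{"type":"number"}}},"force":{"type":"number"}},"required":["increments"]}

```bash
mkdir -p pics; ls; cat > h.py <<'E'
import numpy as np, cv2
from station import ctrl
NAMES=["board","blank","lifter","rack","wax_tin","sanding_block","blue_tape"]
def px2w(pic,uv,z):
    "pixels (N,2) u,v -> world at height z"
    uv=np.asarray(uv,float).reshape(-1,1,2)
    n=cv2.undistortPoints(uv,np.array(pic["K"]),np.array(pic["distortion"])).reshape(-1,2)
    P=np.array(pic["pose"]); d=np.c_[n,np.ones(len(n))]@P[:3,:3].T
    s=(z-P[2,3])/d[:,2]
    return (P[:3,3]+s[:,None]*d)[:,:2]
def w2px(pic,X):
    P=np.linalg.inv(np.array(pic["pose"])); X=np.asarray(X,float).reshape(-1,3)
    return cv2.projectPoints(X,cv2.Rodrigues(P[:3,:3])[0],P[:3,3],np.array(pic["K"]),np.array(pic["distortion"]))[0].reshape(-1,2)
def rect(pic,mask,z):
    c=max(cv2.findContours(mask.astype(np.uint8),0,1)[0],key=cv2.contourArea).reshape(-1,2)
    w=px2w(pic,c,z); return w, cv2.minAreaRect((w*1000).astype(np.float32))
E
python3 - <<'E'
from h import *
for cam in ["top","scene"]:
    p=ctrl.camera(cam); cv2.imwrite(f"pics/{cam}0.png",p["color"])
    print(cam,np.round(p["pose"],3).tolist())
    for n,z in zip(NAMES,[.012,.023,.01,.045,.058,.034,.019]):
        for r in ctrl.cut_out(n,p)[:2]:
            w,b=rect(p,r["mask"],z); print(n,round(r["conf"],2),np.round(r["centre"]),np.round(b[0]),np.round(b[1]),round(b[2],1),r["mask"].sum())
print(ctrl.get_obs())
E
```

```text
pics
top [[0.045, -0.976, 0.213, 0.327], [-0.999, -0.043, 0.014, 0.287], [-0.004, -0.213, -0.977, 0.944], [0.0, 0.0, 0.0, 1.0]]
board 0.68 [209. 268.] [578. 352.] [194. 225.] 9.0 5233
blank 0.64 [192. 259.] [572. 354.] [ 96. 180.] 9.4 2165
lifter 0.82 [268. 374.] [406. 129.] [227.  72.] 79.8 1922
rack 0.68 [166. 401.] [625.  23.] [141. 151.] 16.9 1156
wax_tin 0.62 [201. 162.] [532. 572.] [92. 74.] 49.7 1102
sanding_block 0.72 [251. 162.] [427. 573.] [ 70. 123.] 40.1 1627
scene [[0.904, -0.212, 0.371, 0.044], [-0.428, -0.461, 0.777, -0.686], [0.006, -0.861, -0.508, 0.7], [0.0, 0.0, 0.0, 1.0]]
board 0.55 [226. 295.] [578. 350.] [212. 255.] 8.4 2704
blank 0.96 [211. 286.] [568. 341.] [105. 189.] 11.8 1135
lifter 0.81 [295. 265.] [404. 132.] [269.  74.] 80.7 1834
rack 0.59 [270. 376.] [619.   2.] [184. 149.] 17.3 1423
sanding_block 0.79 [184. 204.] [416. 542.] [103. 143.] 40.8 844
sanding_block 0.25 [272. 378.] [628.  12.] [178. 148.] 17.8 1044
blue_tape 0.88 [254. 312.] [537. 153.] [71. 51.] 60.2 374
{'time_s': 0.8, 'qpos': array([ 1.10636733e+00,  2.99899229e-01,  1.52098166e+00, -1.88051117e-05,
        1.32070246e+00, -6.66038722e-02]), 'joint_vel': array([-4.98790181e-04, -1.72436981e-03,  4.71260206e-04,  1.87825725e-03,
        3.88660952e-05,  6.56795428e-05]), 'tau': array([ 1.73049335e-03, -5.31615722e+01, -3.52918196e+01,  7.09157973e-02,
        2.10738980e-02,  3.53715158e-06]), 'ee_pos': array([0.21308567, 0.50704154, 0.20545377]), 'eef_rot': array([3.14158459e+00, 1.87987200e-05, 2.74377218e+00]), 'force': array([ 0.2745838 , -0.22523863, -0.3144192 ]), 'moment': array([-0.02659124,  0.08888743, -0.02744898]), 'grip_force': 0.0, 'grip_width': 0.09384290709948033}
```

```bash
python3 -c "
import cv2
a=cv2.imread('pics/top0.png');b=cv2.imread('pics/scene0.png')
cv2.imwrite('pics/top1.png',cv2.resize(a[90:380,100:500],(800,580),interpolation=cv2.INTER_CUBIC))"
```

```text
(no output)
```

View pics/top1.png

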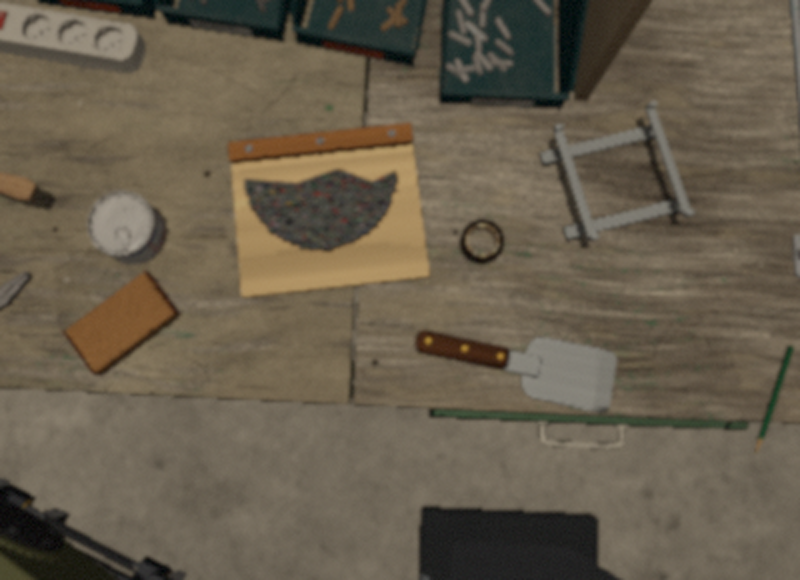

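View pics/scene0.png

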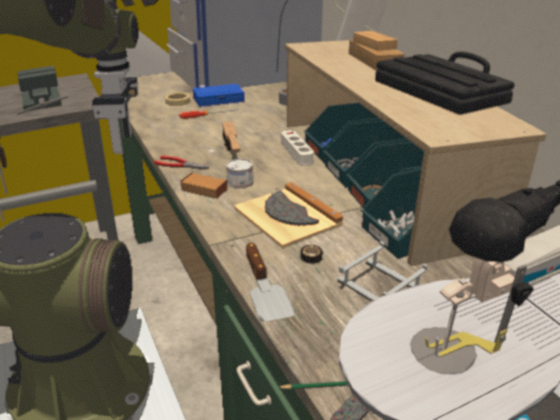

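The top view (2x crop) shows the blank at (322,208) on the board, with its wavy edge towards the fence. The lifter grip is at (465,348) with the blade to its right at (570,375), so lifter yaw is about -100°. The rack is at (620,180) and the tape at (482,240). The scene view agrees. I'm going above the grip.

>>> {"method": "move_arm", "body": {
  "increments": [
    [1, -0.64, -0.5, 0.11, 0, 0, 0],
    [1, -0.64, -0.5, 0.11, 0, 0, 0],
    [1, -0.64, -0.5, 0.11, 0, 0, 0],
    [1, -0.64, -0.5, 0.11, 0, 0, 0],
    [1, -0.64, -0.5, 0.11, 0, 0, 0],
    [1, -0.64, -0.5, 0.11, 0, 0, 0],
    [1, -0.64, -0.5, 0.11, 0, 0, 0],
    [1, -0.64, -0.5, 0.11, 0, 0, 0],
    [1, -0.64, -0.5, 0.11, 0, 0, 0],
    [1, -0.64, -0.5, 0.11, 0, 0, 0],
    [1, 0, 0, 0, 0, 0, 0.15],
    [1, 0, 0, 0, 0, 0, 0.15],
    [1, 0, 0, 0, 0, 0, 0.15],
    [1, 0, 0, 0, 0, 0, 0.15],
    [1, 0, 0, 0, 0, 0, 0.15],
    [1, 0, 0, 0, 0, 0, 0.15],
    [1, 0, 0, 0, 0, 0, 0.15],
    [1, 0, 0, 0, 0, 0, 0.15],
    [1, 0, 0, 0, 0, 0, 0.15],
    [1, 0, 0, 0, 0, 0, 0]
  ]
}}

```text
time_s: 2.8
ee_pos: [0.4112, 0.1526, 0.1505]
eef_rot: [3.141, -0.0, 1.391]
force: [-0.2, -0.7, -1.0]
grip_width: 0.0938
grip_force: 0.0
```

```bash
cat >> h.py <<'E'
from scipy.spatial.transform import Rotation as Ro
def wrist():
    o=ctrl.get_obs(); p=ctrl.camera("wrist")
    T=np.eye(4);T[:3,:3]=Ro.from_euler("xyz",o["eef_rot"]).as_matrix();T[:3,3]=o["ee_pos"]
    p["pose"]=T@np.array(p["tool_from_camera"]); return p,o
E
python3 - <<'E'
from h import *
p,o=wrist(); cv2.imwrite("pics/w1.png",p["color"])
print(np.round(p["tool_from_camera"],3).tolist())
for n,z in [("lifter",.012)]:
    for r in ctrl.cut_out(n,p)[:2]:
        cv2.imwrite("pics/w1m.png",r["mask"]*255)
        w,b=rect(p,r["mask"],z); print(n,round(r["conf"],2),np.round(r["centre"]),b,r["mask"].sum())
E
```

```text
[[0.0, -0.967, -0.254, 0.074], [1.0, 0.0, 0.0, 0.001], [0.0, -0.254, 0.967, -0.18], [0.0, 0.0, 0.0, 1.0]]
lifter 0.57 [245. 275.] ((408.07098388671875, 132.73687744140625), (224.94580078125, 69.63577270507812), 80.2149429321289) 7045
lifter 0.38 [ 49. 400.] ((589.221435546875, 297.4319152832031), (202.7899932861328, 114.38672637939453), 7.601779937744141) 13848[ WARN:0@1.474] global loadsave.cpp:1063 imwrite_ Unsupported depth image for selected encoder is fallbacked to CV_8U.
```

View pics/w1.png

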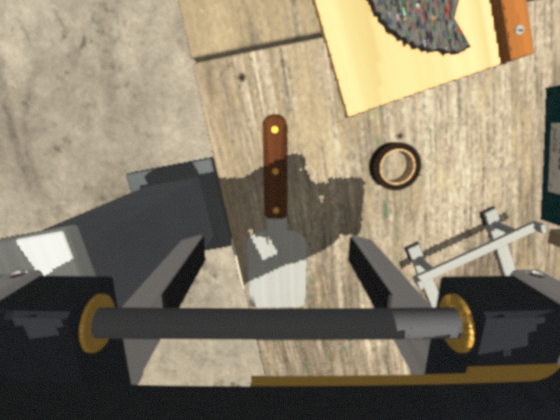

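The wrist view shows the grip running from its rear end (275,114) to its front end (276,217), nearly upright in the image and between the fingers. The tape is at (396,166).

```bash
python3 - <<'E'
from h import *
p,o=wrist()
w=px2w(p,[[275,114],[276,217]],.022);d=w[1]-w[0]
print(w,np.linalg.norm(d),np.degrees(np.arctan2(d[1],d[0])),o["ee_pos"],o["eef_rot"])
u=d/np.linalg.norm(d);print("origin",w[1]-.025*u,w[0]+.083*u,"grasp",w[1]-.015*u)
E
```

```text
[[0.42619208 0.24310878]
 [0.40872801 0.13706346]] 0.1074737366747366 -99.35181432204577 [0.41123652 0.15260099 0.15050147] [ 3.14152034e+00 -3.26520513e-05  1.39837718e+00]
origin [0.41279041 0.16173119] [0.4127049  0.16121192] grasp [0.41116545 0.1518641 ]
```

>>> {"method": "move_arm", "body": {
  "force": 60,
  "increments": [
    [0.7, 0, 0, 0.6, 0, 0, -0.01],
    [0.7, 0, 0, 0.6, 0, 0, 0],
    [0.7, 0, 0, 0.6, 0, 0, 0],
    [0.7, 0, 0, 0.6, 0, 0, 0],
    [0.7, 0, 0, 0.3, 0, 0, 0],
    [0.7, 0, 0, 0.24, 0, 0, 0],
    [0.7, 0, 0, 0, 0, 0, 0],
    [0, 0, 0, 0, 0, 0, 0],
    [0, 0, 0, 0, 0, 0, 0],
    [0, 0, 0, 0, 0, 0, 0],
    [0, 0, 0, 0, 0, 0, 0],
    [0, 0, 0, 0, 0, 0, 0],
    [0, 0, 0, 0, 0, 0, 0]
  ]
}}

```text
time_s: 4.25
ee_pos: [0.4113, 0.1526, 0.0036]
eef_rot: [3.141, -0.0, 1.404]
force: [-0.6, -1.2, 3.2]
grip_width: 0.0246
grip_force: 60.0
```

```bash
python3 - <<'E'
from h import *
from scipy.optimize import least_squares
p=ctrl.camera("top"); q=cv2.imread("pics/top0.png")
# board, rack, blank: fit outlines of the model silhouettes to masks, in plan
res={}
for n in ["board","blank","rack"]:
    r=ctrl.cut_out(n,p)
    if r: res[n]=r[0]["mask"]; print(n,r[0]["conf"])
def box(x0,x1,y0,y1,z0,z1): return np.array([[x,y,z] for x in(x0,x1) for y in(y0,y1) for z in(z0,z1)])
parts={"board":[box(-.105,.08,-.11,.11,0,.012),box(.056,.08,-.11,.11,.012,.028)],
"rack":[box(-.07,.07,s*.057-.005,s*.057+.005,.035,.045) for s in(1,-1)]+[box(e-.0025,e+.0025,s*.057-.005,s*.057+.005,.035,.054) for s in(1,-1) for e in(-.0675,.0675)]}
for n,x0 in [("board",[.588,.354,.16]),("rack",[.625,.023,.3])]:
    m=res[n]; S=4
    if n=="rack": m=cv2.morphologyEx(m.astype(np.uint8),cv2.MORPH_CLOSE,np.ones((3,3)))>0
    def sil(v,n=n):
        im=np.zeros((420*S,560*S),np.uint8);c,s=np.cos(v[2]),np.sin(v[2])
        for b in parts[n]:
            w=b.copy();w[:,0]=v[0]+c*b[:,0]-s*b[:,1];w[:,1]=v[1]+s*b[:,0]+c*b[:,1]
            h=cv2.convexHull(((w2px(p,w)+.5)*S).astype(np.int32));cv2.fillConvexPoly(im,h,255)
        return cv2.resize(im,(560,420),interpolation=cv2.INTER_AREA)/255.
    from scipy.optimize import minimize
    if n=="rack":
        f=lambda v:-(cv2.GaussianBlur(sil(v),(0,0),1.)*cv2.GaussianBlur(m.astype(float),(0,0),1.)).sum()+.5*(cv2.GaussianBlur(sil(v),(0,0),1.)**2).sum()
    else: f=lambda v:((cv2.GaussianBlur(sil(v),(0,0),1.)-cv2.GaussianBlur(m.astype(float),(0,0),1.))**2).sum()
    best=min((minimize(f,np.array(x0)+d,method="Nelder-Mead",options=dict(initial_simplex=np.array(x0)+d+np.vstack([[0,0,0],np.diag([.01,.01,.1])]))) for d in([0,0,0],[.005,-.005,-.03])),key=lambda r:r.fun)
    v=best.x;print(n,np.round(v,4),best.fun,f(np.array(x0)))
    cs=cv2.findContours((sil(v)>.5).astype(np.uint8),0,1)[0] if 0 else cv2.findContours((sil(v)>.5).astype(np.uint8),cv2.RETR_LIST,1)[0]
    cv2.drawContours(p["color"],cs,-1,(0,0,255),1)
w,b=rect(p,res["blank"],.023);print(b)
cv2.imwrite("pics/fit.png",cv2.resize(p["color"][120:260,200:480],(800,400),interpolation=cv2.INTER_NEAREST))
print(ctrl.get_obs()["grip_width"])
E
```

```text
board 0.61
blank 0.8
rack 0.88
board [0.5875 0.3529 0.1535] 2059.3441407917658 2068.24808422136
rack [0.6315 0.0113 0.2842] -209.33362874325434 85.10343677213805
((571.7540283203125, 359.66485595703125), (94.2237548828125, 181.575439453125), 2.5196495056152344)
0.02459255218345069
```

View pics/fit.png

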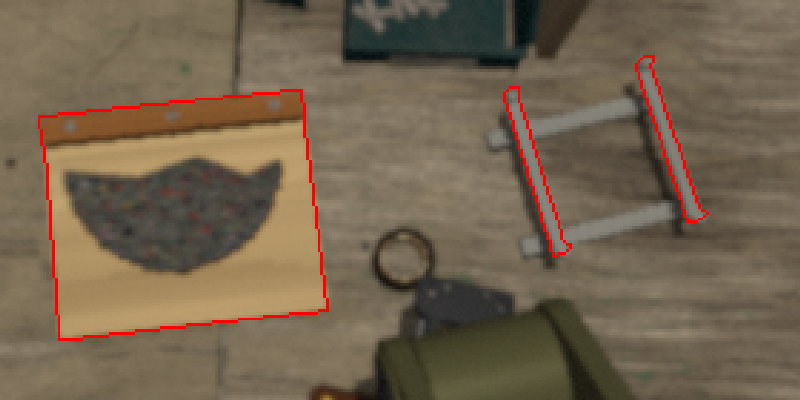

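The fit outlines sit on the board and rack to within about a pixel. The blank's horns are at crop (68,175) and (278,165), and its rounded edge is at (180,272). Next I'm lifting the lifter.

>>> {"method": "move_arm", "body": {
  "increments": [
    [0, 0, 0, -0.4, 0, 0, 0],
    [0, 0, 0, -0.6, 0, 0, 0],
    [0, 0, 0, -0.6, 0, 0, 0],
    [0, 0, 0, -0.6, 0, 0, 0],
    [0, 0, 0, -0.4, 0, 0, -0.14],
    [0, 0, 0, 0, 0, 0, -0.14],
    [0, 0, 0, 0, 0, 0, -0.14],
    [0, 0, 0, 0, 0, 0, -0.14],
    [0, 0, 0, 0, 0, 0, -0.14],
    [0, 0, 0, 0, 0, 0, -0.14],
    [0, 0, 0, 0, 0, 0, -0.14],
    [0, 0, 0, 0, 0, 0, -0.14],
    [0, 0, 0, 0, 0, 0, -0.14],
    [0, 0, 0, 0, 0, 0, -0.14],
    [0, 0, 0, 0, 0, 0, -0.14],
    [0, 0, 0, 0, 0, 0, -0.14],
    [0, 0, 0, 0, 0, 0, -0.14],
    [0, 0, 0, 0, 0, 0, -0.07]
  ]
}}

```text
time_s: 6.25
ee_pos: [0.411, 0.1525, 0.1331]
eef_rot: [-3.141, -0.001, -2.984]
force: [-0.4, -0.2, -1.7]
grip_width: 0.0243
grip_force: 60.0
```

```bash
cat >> h.py <<'E'
BOARD=np.array([.5875,.3529,.1535]); RACK=np.array([.6315,.0113,.2842])
TIP=np.array([-.141,0,.0036])  # in tool frame
def inframe(F,w):
    c,s=np.cos(F[2]),np.sin(F[2]); d=np.atleast_2d(w)[:,:2]-F[:2]; return d@np.array([[c,-s],[s,c]])
def pose(o=None):
    o=o or ctrl.get_obs(); return np.array(o["ee_pos"]),Ro.from_euler("xyz",o["eef_rot"])
def tip(F):
    p,R=pose(); t=p+R.apply(TIP); e=R.apply([-1,0,0])
    print("tip in frame",np.round(inframe(F,t)[0]*1000,1),"z",round(t[2]*1000,1),"yaw rel",round(np.arctan2(e[1],e[0])-F[2],4),"tilt down deg",round(np.degrees(np.arcsin(-e[2])),2))
def goto(F,tx,ty,z,tilt=0,dyaw=0):
    "total increments: shift in units in present tool axes, then turn"
    p,R=pose(); G=Ro.from_euler("z",F[2]+dyaw+np.pi)*Ro.from_euler("x",np.pi)*Ro.from_euler("y",tilt)
    c,s=np.cos(F[2]),np.sin(F[2]); t=np.array([F[0]+c*tx-s*ty,F[1]+s*tx+c*ty,z])
    d=t-G.apply(TIP)-p
    print("shift",np.round(R.inv().apply(d)/.05,3),"turn",np.round((R.inv()*G).as_rotvec(),4))
E
python3 - <<'E'
from h import *
p=ctrl.camera("top")
r=ctrl.cut_out("blank",p)[0]; w,b=rect(p,r["mask"],.02); l=inframe(BOARD,w)*1000
print(r["conf"],"blank in board",l.min(0),l.max(0),b)
i=l[:,1].argmax();j=l[:,1].argmin();print("horns",l[i],l[j])
tip(BOARD); goto(BOARD,-.09,0,.03,.07)
E
```

```text
0.92 blank in board [-62.2168439  -83.60325387] [32.46406297 93.84483846] ((571.739501953125, 355.88470458984375), (94.13146209716797, 177.49078369140625), 8.429132461547852)
horns [25.87366043 93.84483846] [ 18.62242331 -83.60325387]
tip in frame [ -64. -171.] z 129.5 yaw rel -0.0003 tilt down deg 0.03
shift [0.508 3.42  1.794] turn [-0.0001  0.0694 -0.0003]
```

>>> {"method": "move_arm", "body": {
  "increments": [
    [0, 0.1, 0.5, 0, 0, 0, 0],
    [0, 0.1, 0.5, 0, 0, 0, 0],
    [0, 0.1, 0.5, 0, 0, 0, 0],
    [0, 0.1, 0.5, 0, 0, 0, 0],
    [0, 0.1, 0.5, 0, 0, 0, 0],
    [0, 0, 0.5, 0.2, 0, 0, 0],
    [0, 0, 0.5, 0.3, 0, 0, 0],
    [0, 0, 0, 0.4, 0, 0, 0],
    [0, 0, 0, 0.4, 0, 0, 0],
    [0, 0, 0, 0.3, 0, 0, 0],
    [0, 0, 0, 0.19, 0, 0.07, 0],
    [0, 0, 0, 0, 0, 0, 0],
    [0, 0, 0, 0, 0, 0, 0]
  ]
}}

```text
time_s: 7.65
ee_pos: [0.3602, 0.3217, 0.0439]
eef_rot: [-3.141, -0.069, -2.991]
force: [-0.4, -0.4, -1.7]
grip_width: 0.0245
grip_force: 60.0
```

```bash
python3 - <<'E'
from h import *
p,o=wrist(); cv2.imwrite("pics/w2.png",p["color"])
tip(BOARD)
print(w2px(p,[(pose(o)[0]+pose(o)[1].apply(TIP))]))
for n,z in [("blank",.023)]:
    for r in ctrl.cut_out(n,p)[:1]:
        w,b=rect(p,r["mask"],z);l=inframe(BOARD,w)*1000; print(r["conf"],l.min(0),l.max(0),l[l[:,1].argmax()],l[l[:,1].argmin()])
E
```

```text
tip in frame [-89.    3.7] z 31.0 yaw rel -0.0025 tilt down deg 3.91
[[275.85959642 408.92358375]]
```

View pics/w2.png

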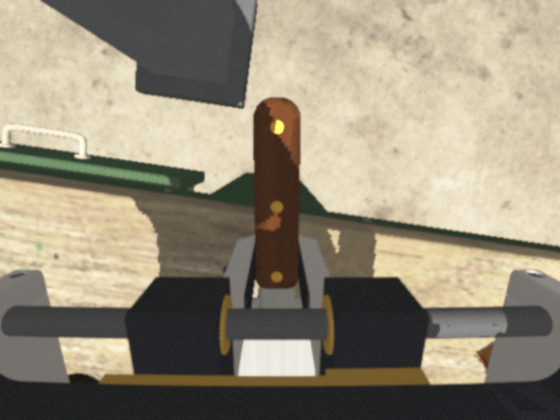

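The wrist camera looks backward: the grip (275,190) is centred between the fingers and the blade runs straight ahead below it. I'm lowering until the edge touches the plywood.

>>> {"method": "move_arm", "body": {
  "increments": [
    [0, 0, 0, 0.12, 0, 0, 0],
    [0, 0, 0, 0.12, 0, 0, 0],
    [0, 0, 0, 0.06, 0, 0, 0],
    [0, 0, 0, 0.04, 0, 0, 0],
    [0, 0, 0, 0, 0, 0, 0]
  ]
}}

```text
time_s: 8.25
ee_pos: [0.3587, 0.3215, 0.0267]
eef_rot: [-3.141, -0.07, -2.989]
force: [-0.1, -0.2, -1.4]
grip_width: 0.0246
grip_force: 60.0
```

>>> {"method": "move_arm", "body": {
  "increments": [
    [0, 0, 0, 0.02, 0, 0, 0],
    [0, 0, 0, 0.02, 0, 0, 0],
    [0, 0, 0, 0, 0, 0, 0]
  ]
}}

```text
time_s: 8.55
ee_pos: [0.3587, 0.3216, 0.025]
eef_rot: [3.142, -0.07, -2.989]
force: [-1.2, 0.1, -0.1]
grip_width: 0.0246
grip_force: 60.0
```

>>> {"method": "move_arm", "body": {
  "increments": [
    [0, -0.16, 0, -0.011, 0, 0, 0],
    [0, -0.16, 0, -0.011, 0, 0, 0],
    [0, -0.16, 0, -0.011, 0, 0, 0],
    [0, -0.16, 0, -0.011, 0, 0, 0],
    [0, -0.16, 0, -0.011, 0, 0, 0],
    [0, -0.16, 0, -0.011, 0, 0, 0],
    [0, -0.16, 0, -0.011, 0, 0, 0],
    [0, -0.16, 0, -0.011, 0, 0, 0]
  ]
}}

```text
time_s: 9.35
ee_pos: [0.4227, 0.3314, 0.0249]
eef_rot: [-3.142, -0.07, -2.989]
force: [-1.9, 0.5, 0.1]
grip_width: 0.0244
grip_force: 60.0
```

```bash
cat >> h.py <<'E'
def blankat(F,z,name):
    p=ctrl.camera("top"); R=ctrl.cut_out("blank",p); tip(F)
    if R:
        w,b=rect(p,R[0]["mask"],z);l=inframe(F,w)*1000; print(R[0]["conf"],l.min(0),l.max(0),l[l[:,1].argmax()],l[l[:,1].argmin()],b)
    f=p["color"]; cv2.imwrite(f"pics/{name}.png",cv2.resize(f[110:270,190:470],(800,457),interpolation=cv2.INTER_CUBIC))
E
python3 -c "
from h import *
blankat(BOARD,.023,'t2')"
```

```text
tip in frame [-25.2   3.7] z 11.6 yaw rel -0.0017 tilt down deg 3.96
0.9 [-36.93104862 -88.05099673] [55.07645086 92.53231594] [37.19178585 92.53231594] [ 37.09228706 -88.05099673] ((596.153076171875, 356.2755126953125), (91.72136688232422, 180.5765380859375), 9.259950637817383)
```

View pics/t2.png

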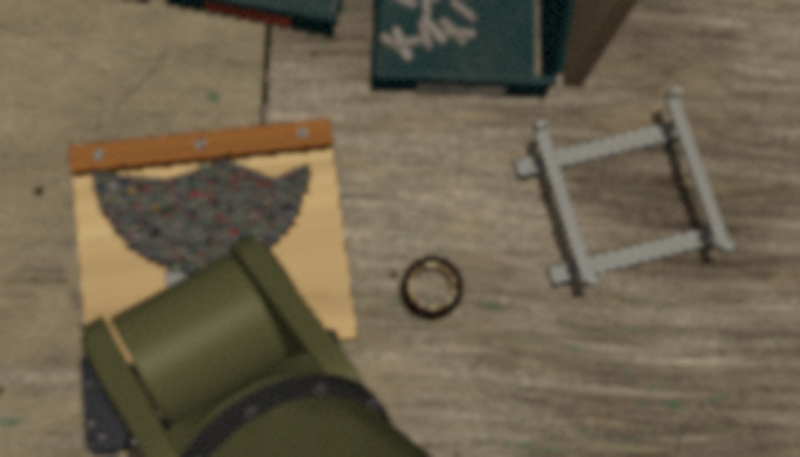

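The blank has been pushed against the fence, with its middle bump at (205,160), and the blade edge has just entered under it at (175,275). I'm pushing on under.

>>> {"method": "move_arm", "body": {
  "increments": [
    [0, -0.16, 0, -0.011, 0, 0, 0],
    [0, -0.16, 0, -0.011, 0, 0, 0],
    [0, -0.16, 0, -0.011, 0, 0, 0],
    [0, -0.16, 0, -0.011, 0, 0, 0],
    [0, -0.16, 0, -0.011, 0, 0, 0],
    [0, -0.16, 0, -0.011, 0, 0, 0],
    [0, -0.16, 0, -0.011, 0, 0, 0],
    [0, -0.16, 0, -0.011, 0, 0, 0],
    [0, -0.1, 0, -0.007, 0, 0, 0],
    [0, 0, 0, 0, 0, 0, 0]
  ]
}}

```text
time_s: 10.45
ee_pos: [0.4913, 0.3419, 0.0248]
eef_rot: [3.141, -0.069, -2.99]
force: [0.9, 0.1, -1.3]
grip_width: 0.0246
grip_force: 60.0
```

```bash
python3 -c "
from h import *
blankat(BOARD,.023,'t3')"
```

```text
tip in frame [43.2  3.6] z 11.5 yaw rel -0.0014 tilt down deg 3.95
0.68 [33.94678732 58.39838975] [54.22470131 92.53231594] [37.19178585 92.53231594] [48.32561644 58.39838975] ((618.2201538085938, 434.2467346191406), (19.798818588256836, 33.293338775634766), 2.439964771270752)
```

>>> {"method": "move_arm", "body": {
  "increments": [
    [0, -0.08, 0, -0.006, 0, 0, 0],
    [0, 0, 0, -0.01, 0, -0.02, 0],
    [0, 0, 0, -0.02, 0, -0.02, 0],
    [0, 0, 0, -0.02, 0, -0.02, 0],
    [0, 0, 0, -0.04, 0, -0.02, 0],
    [0, 0, 0, -0.06, 0, -0.02, 0],
    [0, 0, 0, -0.08, 0, 0, 0],
    [0, 0, 0, -0.12, 0, 0, 0],
    [0, 0, 0, -0.16, 0, 0, 0],
    [0, 0, 0, -0.16, 0, 0, 0],
    [0, 0, 0, -0.16, 0, 0, 0],
    [0, 0, 0, -0.16, 0, 0, 0],
    [0, 0, 0, -0.16, 0, 0, 0],
    [0, 0, 0, -0.16, 0, 0, 0],
    [0, 0, 0, -0.12, 0, 0, 0],
    [0, 0, 0, -0.08, 0, 0, 0],
    [0, 0, 0, -0.04, 0, 0, 0],
    [0, 0, 0, 0, 0, 0, 0],
    [0, 0, 0, 0, 0, 0, 0]
  ]
}}

```text
time_s: 12.45
ee_pos: [0.4923, 0.342, 0.102]
eef_rot: [-3.141, 0.03, -2.989]
force: [0.1, 0.5, -3.2]
grip_width: 0.0243
grip_force: 60.0
```

```bash
python3 - <<'E'
from h import *
p=ctrl.camera("scene"); q=ctrl.camera("top"); tip(BOARD); tip(RACK)
a=p["color"][110:330,200:460]; b=q["color"][110:330,190:450]
cv2.imwrite("pics/t4.png",cv2.resize(np.hstack([a,b]),(800,338),interpolation=cv2.INTER_CUBIC))
print(ctrl.get_obs()["force"])
E
```

```text
tip in frame [45.3  3.6] z 102.5 yaw rel -0.0014 tilt down deg -1.69
tip in frame [ 99.  337.9] z 102.5 yaw rel -0.1321 tilt down deg -1.69
[ 0.80603573  0.04763187 -3.43373   ]
```

View pics/t4.png

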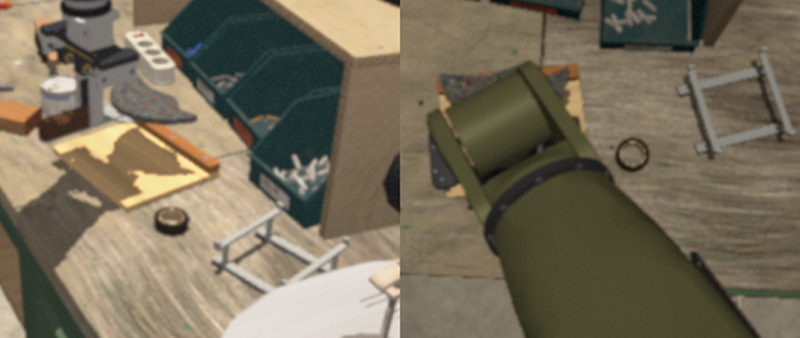

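The scene view shows the blank clear of the board on the blade at (150,100), level, with its shadow below. Now I'm planning the carry.

```bash
python3 - <<'E'
from h import *
goto(RACK,.038,.0,.085,0)
E
```

```text
shift [ 0.301 -7.231  0.26 ] turn [-0.0022  0.0294 -0.1321]
```

>>> {"method": "move_arm", "body": {
  "increments": [
    [0, 0.03, -0.1, 0, 0, 0, 0],
    [0, 0.03, -0.2, 0, 0, 0, 0],
    [0, 0.03, -0.3, 0, 0, 0, 0],
    [0, 0.03, -0.4, 0, 0, 0, 0],
    [0, 0.03, -0.5, 0, 0, 0, 0],
    [0, 0.03, -0.5, 0, 0, 0, 0],
    [0, 0.03, -0.5, 0, 0, 0, 0],
    [0, 0.03, -0.5, 0, 0, 0, 0],
    [0, 0.03, -0.5, 0, 0, 0, 0],
    [0, 0.03, -0.5, 0, 0, 0, 0],
    [0, 0, -0.5, 0, 0, 0, 0],
    [0, 0, -0.5, 0, 0, 0, 0],
    [0, 0, -0.5, 0, 0, 0, 0],
    [0, 0, -0.5, 0, 0, 0, 0],
    [0, 0, -0.4, 0, 0, 0, 0],
    [0, 0, -0.4, 0, 0, 0, 0],
    [0, 0, -0.25, 0, 0, 0, 0],
    [0, 0, -0.13, 0, 0, 0, 0],
    [0, 0, -0.05, 0, 0, 0, 0],
    [0, 0, 0, 0, 0, 0, 0]
  ]
}}

```text
time_s: 14.55
ee_pos: [0.5323, -0.0174, 0.1018]
eef_rot: [3.142, 0.03, -2.989]
force: [-0.4, -0.1, -3.3]
grip_width: 0.0245
grip_force: 60.0
```

>>> {"method": "move_arm", "body": {
  "increments": [
    [0, 0, 0, 0.05, 0, 0.005, -0.02],
    [0, 0, 0, 0.05, 0, 0.005, -0.03],
    [0, 0, 0, 0.05, 0, 0.005, -0.03],
    [0, 0, 0, 0.05, 0, 0.005, -0.03],
    [0, 0, 0, 0.05, 0, 0.01, -0.02],
    [0, 0, 0, 0, 0, 0, 0],
    [0, 0, 0, 0, 0, 0, 0]
  ]
}}

```text
time_s: 15.25
ee_pos: [0.5327, -0.0174, 0.0893]
eef_rot: [-3.139, -0.0, -2.86]
force: [0.1, -0.0, -2.9]
grip_width: 0.0244
grip_force: 60.0
```

```bash
python3 - <<'E'
from h import *
blankat(RACK,.098,'t5'); goto(RACK,.038,.0,.085,0)
p=ctrl.camera("scene"); R=ctrl.cut_out("blank",p)
if R:
    w,b=rect(p,R[0]["mask"],.098);l=inframe(RACK,w)*1000; print(R[0]["conf"],l.min(0),l.max(0),b)
a=cv2.resize(p["color"][150:350,280:480],(400,400)); b=cv2.imread("pics/t5.png")[:400,400:]
cv2.imwrite("pics/t6.png",np.hstack([a,b]))
E
```

```text
tip in frame [38.1 -0.2] z 85.9 yaw rel -0.0023 tilt down deg -0.0
0.74 [-51.22917062 -90.289199  ] [46.60350376 91.90567447] [36.00913942 91.90567447] [ 25.53378465 -90.289199  ] ((628.0593872070312, 11.827468872070312), (96.17671203613281, 182.36473083496094), 15.164226531982422)
shift [ 0.003 -0.002  0.017] turn [-0.0023  0.     -0.0023]
0.68 [-62.15569164 -99.33431418] [43.49074981 32.69770379] ((635.2781372070312, -23.15301513671875), (100.43640899658203, 129.03005981445312), 68.23680114746094)
```

View pics/t6.png

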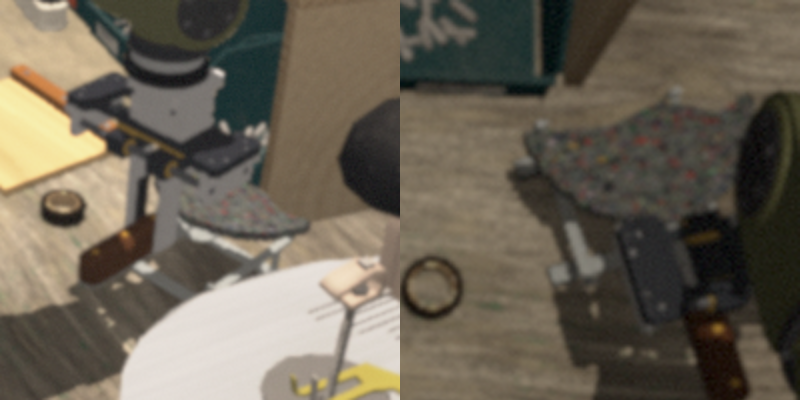

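The top view shows the blank centred over the rack at (640,150), within about 3 mm and level. I'm lowering it.

>>> {"method": "move_arm", "body": {
  "increments": [
    [0, 0, 0, 0.08, 0, 0, 0],
    [0, 0, 0, 0.12, 0, 0, 0],
    [0, 0, 0, 0.12, 0, 0, 0],
    [0, 0, 0, 0.12, 0, 0, 0],
    [0, 0, 0, 0.12, 0, 0, 0],
    [0, 0, 0, 0.08, 0, 0, 0],
    [0, 0, 0, 0.04, 0, 0, 0],
    [0, 0, 0, 0.03, 0, 0, 0],
    [0, 0, 0, 0.03, 0, 0, 0],
    [0, 0, 0, 0.03, 0, 0, 0],
    [0, 0, 0, 0.03, 0, 0, 0],
    [0, 0, 0, 0.03, 0, 0, 0],
    [0, 0, 0, 0.03, 0, 0, 0],
    [0, 0, 0, 0.03, 0, 0, 0],
    [0, 0, 0, 0.03, 0, 0, 0],
    [0, 0, 0, 0.03, 0, 0, 0],
    [0, 0, 0, 0, 0, 0, 0],
    [0, 0, 0, 0, 0, 0, 0]
  ]
}}

```text
time_s: 17.25
ee_pos: [0.5327, -0.0175, 0.0419]
eef_rot: [-3.139, -0.0, -2.859]
force: [0.9, 0.5, -1.1]
grip_width: 0.0246
grip_force: 60.0
```

```bash
python3 - <<'E'
from h import *
blankat(RACK,.056,'t7'); print(ctrl.get_obs()["force"])
E
```

```text
tip in frame [38.1 -0.3] z 38.3 yaw rel -0.0021 tilt down deg 0.0
0.57 [-49.36484204 -91.37079689] [44.90140139 91.25578342] [31.56329401 91.25578342] [ 27.25914309 -91.37079689] ((629.0548095703125, 10.741241455078125), (93.7098388671875, 182.65061950683594), 15.91223430633545)
[ 0.26811999 -0.28472318 -1.70658945]
```

The wrist load fell by the blank's weight, so it rests on the rack, centred. Lowering a bit more, then drawing the blade out.

>>> {"method": "move_arm", "body": {
  "increments": [
    [0, 0, 0, 0.06, 0, 0, 0],
    [0, 0, 0, 0.06, 0, 0, 0],
    [0, 0, 0, 0.06, 0, 0, 0],
    [0, 0, 0, 0, 0, 0, 0],
    [0, 0.1, 0, 0, 0, 0, 0],
    [0, 0.2, 0, 0, 0, 0, 0],
    [0, 0.2, 0, 0, 0, 0, 0],
    [0, 0.2, 0, 0, 0, 0, 0],
    [0, 0.2, 0, 0, 0, 0, 0],
    [0, 0.2, 0, 0, 0, 0, 0],
    [0, 0.2, 0, 0, 0, 0, 0],
    [0, 0.2, 0, 0, 0, 0, 0],
    [0, 0.2, 0, 0, 0, 0, 0],
    [0, 0.2, 0, 0, 0, 0, 0],
    [0, 0.2, 0, 0, 0, 0, 0],
    [0, 0.2, 0, 0, 0, 0, 0],
    [0, 0.2, 0, 0, 0, 0, 0],
    [0, 0.2, 0, 0, 0, 0, 0],
    [0, 0.1, 0, 0, 0, 0, 0],
    [0, 0, 0, 0, 0, 0, 0]
  ]
}}

```text
time_s: 19.35
ee_pos: [0.3978, -0.0567, 0.033]
eef_rot: [-3.139, -0.0, -2.86]
force: [-0.7, 0.2, -2.0]
grip_width: 0.0248
grip_force: 60.0
```

```bash
python3 - <<'E'
from h import *
blankat(RACK,.056,'t8')
E
```

```text
tip in frame [-101.7   -0.2] z 29.5 yaw rel -0.0022 tilt down deg -0.01
0.92 [-51.59733581 -91.37079689] [46.55449846 92.80481526] [34.41288911 92.80481526] [ 27.25914309 -91.37079689] ((628.8648071289062, 10.939590454101562), (97.93476867675781, 184.09771728515625), 16.838293075561523)
```

>>> {"method": "move_arm", "body": {
  "increments": [
    [0, 0, 0, -0.3, 0, 0, 0],
    [0, 0, 0, -0.5, 0, 0, 0],
    [0, 0, 0, -0.5, 0, 0, 0],
    [0, 0, 0, -0.5, 0, 0, 0],
    [0, 0, 0, -0.3, 0, 0, 0],
    [0, 0, 0, 0, 0, 0, 0.144],
    [0, 0, 0, 0, 0, 0, 0.144],
    [0, 0, 0, 0, 0, 0, 0.144],
    [0, 0, 0, 0, 0, 0, 0.144],
    [0, 0, 0, 0, 0, 0, 0.144],
    [0, 0, 0, 0, 0, 0, 0.144],
    [0, 0, 0, 0, 0, 0, 0.144],
    [0, 0, 0, 0, 0, 0, 0.144],
    [0, 0, 0, 0, 0, 0, 0.144],
    [0, 0, 0, 0, 0, 0, 0.144],
    [0, 0, 0, 0, 0, 0, 0.144],
    [0, 0, 0, 0, 0, 0, 0.144],
    [0, 0, 0, 0, 0, 0, 0.144],
    [0, 0, 0, 0, 0, 0, 0.144]
  ]
}}

```text
time_s: 21.35
ee_pos: [0.3985, -0.0562, 0.1379]
eef_rot: [3.141, 0.002, 1.402]
force: [-0.0, 0.7, -2.1]
grip_width: 0.0245
grip_force: 60.0
```

>>> {"method": "move_arm", "body": {
  "increments": [
    [0, 0.2, -0.03, 0, 0, 0, 0],
    [0, 0.4, -0.04, 0, 0, 0, 0],
    [0, 0.4, -0.04, 0, 0, 0, 0],
    [0, 0.4, -0.04, 0, 0, 0, 0],
    [0, 0.4, -0.04, 0, 0, 0, 0],
    [0, 0.4, -0.04, 0, 0, 0, 0],
    [0, 0.4, -0.04, 0, 0, 0, 0],
    [0, 0.4, -0.04, 0, 0, 0, 0],
    [0, 0.4, -0.04, 0, 0, 0, 0],
    [0, 0.4, -0.04, 0, 0, 0, 0],
    [0, 0.4, -0.04, 0, 0, 0, 0],
    [0, 0, 0, 0, 0, 0, 0]
  ]
}}

```text
time_s: 22.55
ee_pos: [0.4108, 0.1565, 0.1373]
eef_rot: [3.141, 0.002, 1.414]
force: [-0.7, -0.6, -2.0]
grip_width: 0.0246
grip_force: 60.0
```

>>> {"method": "move_arm", "body": {
  "increments": [
    [0, 0, 0, 0.4, 0, 0, 0],
    [0, 0, 0, 0.5, 0, 0, 0],
    [0, 0, 0, 0.5, 0, 0, 0],
    [0, 0, 0, 0.5, 0, 0, 0],
    [0, 0, 0, 0.4, 0, 0, 0],
    [0, 0, 0, 0.2, 0, 0, 0],
    [0, 0, 0, 0.1, 0, 0, 0],
    [0, 0, 0, 0.05, 0, 0, 0],
    [0, 0, 0, 0, 0, 0, 0],
    [0, 0, 0, 0, 0, 0, 0]
  ]
}}

```text
time_s: 23.55
ee_pos: [0.4115, 0.1542, 0.0056]
eef_rot: [3.14, 0.002, 1.408]
force: [-0.5, -0.3, -1.9]
grip_width: 0.0244
grip_force: 60.0
```

>>> {"method": "move_arm", "body": {
  "increments": [
    [0, 0, 0, 0.02, 0, 0, 0],
    [0, 0, 0, 0.02, 0, 0, 0],
    [0.5, 0, 0, 0, 0, 0, 0],
    [0.6, 0, 0, 0, 0, 0, 0],
    [0.6, 0, 0, 0, 0, 0, 0],
    [0.6, 0, 0, 0, 0, 0, 0],
    [0.6, 0, 0, 0, 0, 0, 0],
    [0.6, 0, 0, -0.3, 0, 0, 0],
    [0.6, 0, 0, -0.5, 0, 0, 0],
    [0.6, 0, 0, -0.5, 0, 0, 0],
    [0.6, 0, 0, -0.5, 0, 0, 0],
    [0.6, 0.5, 0, -0.5, 0, 0, 0],
    [0.6, 0.5, 0, 0, 0, 0, 0],
    [0.6, 0.5, 0, 0, 0, 0, 0],
    [0.6, 0.5, 0, 0, 0, 0, 0],
    [0.6, 0, 0, 0, 0, 0, 0]
  ]
}}

```text
time_s: 25.15
ee_pos: [0.4274, 0.2549, 0.1176]
eef_rot: [3.141, 0.002, 1.41]
force: [-0.7, 0.3, -0.3]
grip_width: 0.0564
grip_force: 0.0
```

```bash
python3 - <<'E'
from h import *
blankat(RACK,.056,'t9'); p=ctrl.camera("top")
cv2.imwrite("pics/t9.png",cv2.resize(p["color"][110:310,180:460],(800,571)))
r=ctrl.cut_out("lifter",p); print(r[0]["conf"],rect(p,r[0]["mask"],.01)[1])
E
```

```text
tip in frame [-189.4  162.1] z 114.2 yaw rel -2.0171 tilt down deg -0.15
0.58 [-51.59733581 -90.57641777] [46.55449846 90.57747329] [33.87027816 90.57747329] [ 24.92763424 -90.57641777] ((629.064453125, 10.071746826171875), (97.80047607421875, 180.99378967285156), 17.17030906677246)
0.6 ((403.1429748535156, 37.28245544433594), (43.66889572143555, 46.367218017578125), 79.8089828491211)
```

View pics/t9.png

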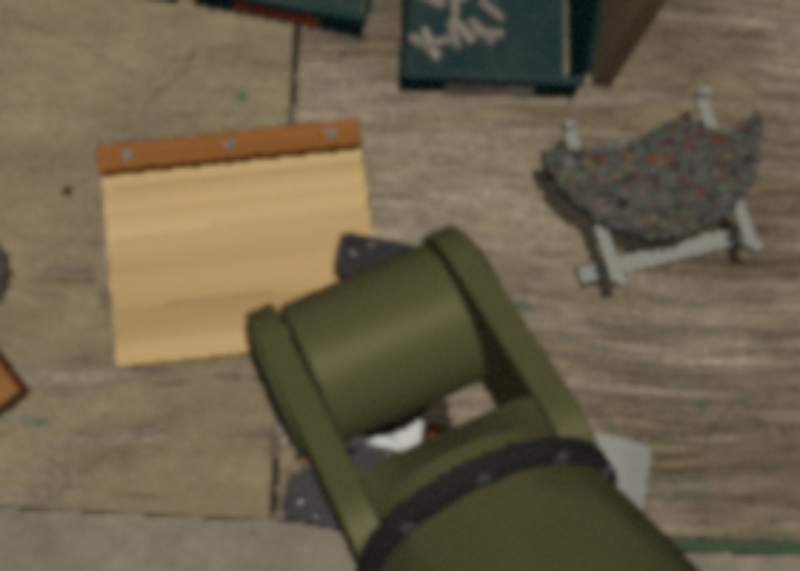

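The blank lies square across both bars at (655,175), and the lifter blade is flat on the bench at (625,470), away from the board and rack. The gripper is open and clear, so I'm handing in.

```bash
python3 -c "
from h import *
print(ctrl.hand_in())"
```

```text
the job is handed in; nothing more can be done
None
```

The job is handed in (no verdict was returned): the blank lies flat and square across both rack bars, about 3 mm off centre, the lifter is back on the bench clear of board and rack, and the arm was never sent near the tin, sanding block or tape.

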